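# Unsnap the relay box cover and seat the loose relay

### The arm

A 6-joint arm with a two-finger parallel gripper is mounted at the origin on the work surface. World frame = base frame: x ahead of the robot, y to its left, z up, the work surface at z = 0. Lengths are in mm, angles in rad, forces in N, time in s.
With the tool pointing down it reaches from about 350 to 775 mm from the base axis. Payload 7.3 kg.
Tool frame: the origin (TCP) lies at the very end of the fingers, on their centre line; the grasp point (between the pads) lies bot.grip_point_offset behind it (bot.grip_point_offset is the distance from the TCP to the grasp point, in mm); z points along the fingers, y is the line along which they close (so a half turn about z gives the same grasp; the last joint's range is limited). The gripper opens to 92 mm and grips with 3 to 60 N. Pads are 19 mm wide; open, the fingers measure 130 mm over their backs; the gripper's body (75 mm by 190 mm) begins 47 mm behind the grasp point.
Start: joints at [1.193, 0.342, 1.524, -0, 1.275, -0.146], TCP at [120.593, 510.985, 195.441] pointing down, gripper open.
Joint ranges: [-2.53, 2.53], [-0.77, 2.02], [0.04, 2.7], [-1, 4.14], [0.28, 2.66], [-3.11, 3.11]. Speed limits (rad/s): [2.57, 2.57, 3.14, 3.14, 3.14, 3.14].

### API

Orientations are given as [roll, pitch, yaw] about the fixed x, y, z axes, in that order (R = Rz(yaw) Ry(pitch) Rx(roll)).
In Python, from plant import bot gives the robot as it stands. The module is installed in compiled form; this text tells all that it offers.
- The arm moves only by the tool carry_out, never from a script. Its argument "plan" is a list of rows, each an object of numbers: "tx", "ty", "tz": the shift along the world's x, y, z in mm; "rx", "ry", "rz": the turn, a rotation vector about the world's x, y, z in rad. A call has 1 to 12 rows; each row shifts and turns the commanded pose from where the row before left it; what a row does not reach is not made up. A row lasts 1/10 s, in which the tool goes at most 50 mm and 8.59 degrees, less where a joint would pass 70% of its speed; a pose out of reach is approached as far as the arm can. A call with a gripper value outside its range is refused whole. "gripper" is the closure, from 0 (fully open) to 1 (shut), set as the call begins (left out, the last holds). The fingers move at their own pace and stop on an object; the grip force is fixed at half the most. Time passes only in rows, so rows that do not move let the fingers close. It gives the time, the measured TCP pose, the force, the opening and the grip force at its end, in the units of the state.
- bot.get_obs(): the state, without advancing time (a new reading comes with each control period).
- bot.capture(name): name is "side" or "top" or "wrist"; returns the picture (384x512x3 uint8, red, green, blue); there is no depth.
- bot.camera_model(name): a dict with "camera_matrix" (3x3 intrinsics, pixels), "R" (3x3) and "t" (3): a world point X has camera coordinates R X + t. Camera axes: x right, y down, z forward; pixel columns grow to the right and rows downward; lengths in mm; the calibration is good to about 2 mm. A picture is of the moment at which its call begins: read the wrist's pose just before it. camera_model takes no time and is no camera call; for the wrist camera it gives the pose at the moment of the call.
- bot.close_job(): hands the job in; it is judged then, once.
The state is a dict: "time": time; "joint_positions": joint angles; "dq": joint speeds; "tau": joint torques, N m; "tool_pos": TCP position; "tcp_rot": TCP orientation; "contact_force": force on the tool from outside, world axes, zero at the start; "moment": the same for the moment, N m; "grip_width": finger opening in mm; "finger_force": force on a finger pad.
Only numpy, scipy, OpenCV 4.12 (cv2) and the standard library are available. Lean on these libraries where they do the work, as an engineer would, in place of code of your own. Each camera call takes 0.05 s, during which the arm holds its last target. There are 200 camera calls.

### The job

The relay in the bench relay box has worked loose: press the snap tab on the side of the box inward and, while it is in, lift the cover straight off without forcing the catch or crushing the brittle cover. Set the cover down gently (not dropped), right way up and flat in the empty steel tray, let go of it, then press the relay that stands proud gently down until it is fully home. Leave the other things on the bench alone.

Things in the scene. Friction and masses are not known exactly. Their poses are not given: they have to be found in the camera images.
- box: Grey relay box screwed to the bench, fixed. Origin: centre of its underside; z up, y along its length, x points out of the side with the snap tab. Plate 80 x 140 mm (x, y), housing 66 x 112 mm. Under the cover a deck, 40 x 95 mm, top 44 mm above the bench, carries a relay at x 0, y -26 mm and low fuses (tops at 53 mm) on the +y half.
- shoulder (a point): Middle of the box's flat shoulder, 34 mm above the bench, on which the cover rests. Two rubber seal rolls at the ends of the deck rub on the inside of the cover's end walls: about 6 N of pull over the first 6 mm of lift. The deck gives the cover up to 1.5 mm of play in x.
- cover: Black plastic cap over the box, open below: 50 mm (x) x 104 mm (y) x 46 mm high, 3 mm walls, about 0.1 kg. Origin: centre of its bottom edge, axes as the box's; its top starts 80 mm above the bench. An upright slot, 12 mm wide, in the middle of its +x wall lets the tab's head stand out; the walls beside the slot are flat. Brittle: 30 N of pinch across x cracks it.
- strap (a point): Centre of the cover's strap, a black bar 20 mm long (y), 6 mm high, 5 mm thick, bridging the slot 2 mm outside the wall (outer face 7 mm proud). Closed, its top is 44 mm above the bench, 2 mm under the tab's head, which holds it down. Head pressed level with the wall: the strap passes outside it and the cover lifts straight up. Pulling over 20 N on the catch tears it.
- tab (a joint): Snap tab of the box, inward travel in m: 0 sprung out (head 7 mm proud of the cover's wall), 0.0055 to 0.007 level with the wall (the cover has play), 0.009 its stop. Strap free from about 0.005. Spring: 3 N to start, 9.5 N at 0.007, springs back. Pads wider than the slot, pinching the cover across x, stop on the wall with the head level. The tab stays on the box. Over 25 N breaks it.
- tab_face (a point): Centre of the outward face of the tab's grey head, 8 mm wide (y) and 18 mm high; its underside is 46 mm, its top 64 mm above the bench; the face looks along the box's +x, 32 mm from the box's middle when sprung out.
- relay (a joint): Plunge of the relay in its socket, in m: starts at 0 to 0.002 (standing proud), 0.008 = fully home. Slides straight down and stays where it is left; about 6 N moves it, then a hard stop. Under the cover at the start. Over 40 N breaks it.
- relay_top (a point): Centre of the top of the relay, a black block 28 x 28 mm, 20 mm high, in the -y half of the box. Its top is 64 mm above the bench when fully home, up to 72 mm at the start.
- tray: Shallow dark steel parts tray, fixed, empty: 140 x 170 mm outside (x, y), inside 132 x 162 mm, rim 10 mm high, 4 mm thick, floor 3 mm above the bench. Origin: centre of its underside, z up.
- bearing: Bystander: plain steel ball-bearing ring, 42 mm across, 13 mm high. Origin: centre of its underside.
- spanner: Bystander: steel spanner, 140 mm long, lying flat. Origin: middle of its underside.
- filter: Bystander: grey oil-filter canister, 72 mm across, 85 mm high. Origin: centre of its underside.
- fitting: Bystander: brass hose fitting, 26 mm across, 42 mm high. Origin: centre of its underside.
- pulley: Bystander: aluminium belt pulley, 62 mm across, 32 mm high. Origin: centre of its underside.
- plug: Bystander: white ceramic insulator, 24 mm across, 48 mm high. Origin: centre of its underside.

How it is judged (in metres and radians):
On the way, in this order (a step that is already met when the one before it is completed fails the run):
1. the cover is lifted 4 mm or more off its seat with the tab held in (4 mm or more), the catch not torn (value of joint tab above 0.004 m and z of cover in the frame of box above 0.038 m and contact force between the fingers and cover above 1 N), for 0.05 s.
2. the cover, still held, is set down flat on the tray's floor (x of cover in the frame of tray between -0.05 and 0.05 m and y of cover in the frame of tray between -0.07 and 0.07 m and z of cover in the frame of tray below 0.006 m and angle between cover's own z axis and vertical below 0.08 rad and contact force between cover and tray above 0.2 N and contact force between the fingers and cover above 0.3 N), for 0.04 s.
At the end, for the whole second after the job is handed in: The cover lies at rest, right way up and flat (within 0.08 rad, its bottom edge within 6 mm of the tray's underside, its centre within 50 mm (tray x) and 70 mm (tray y) of the tray's centre) in the tray; the relay is plunged to 0.0065 or more of 0.008; the snap tab has sprung back out (x of cover in the frame of tray between -0.05 and 0.05 m and y of cover in the frame of tray between -0.07 and 0.07 m and z of cover in the frame of tray below 0.006 m and angle between cover's own z axis and vertical below 0.08 rad and linear speed of cover below 0.02 m/s and value of joint relay above 0.0065 m and value of joint tab below 0.002 m); the robot touches nothing.
It fails at once if the cover is crushed: more than about 30 N of pinch (60 N over both fingers) (contact force between the fingers and cover above 60 N).
It fails at once if the cover is pulled against the catch with more than 20 N (contact force between cover and tab above 20 N).
It fails at once if more than 25 N on the tab (contact force between the fingers and tab above 25 N).
It fails at once if more than 40 N on the relay (contact force between anything else and relay above 40 N).
It fails at once if a bystander is shoved more than 30 mm or tipped over (distance of any of bearing, spanner, filter, fitting, pulley, plug from where it was at the start of the episode above 0.03 m or angle between any of bearing, spanner, filter, fitting, pulley, plug's own z axis and vertical above 0.5 rad).
It also fails if it takes over 54 s, if anything falls off the work surface, if the arm or the gripper's body presses on something with over 40 N, if the wrist force passes 120 N, or if a joint passes its speed limit or range.

## Working session

There is one attempt and no reset: what is moved stays moved. The work goes in short steps, Python scripts to look and compute and a tool call to move; the robot and the scene stay as the last step left them, time stands still between calls to the robot, and variables do not carry over. Pictures are saved under pics/ and viewed, at most 10 in all, crops included, and the job is handed in when it is done.

Besides the shell and the picture viewer there is one more tool, called after "Request:" as a command line: name --argument value ..., lists and objects as JSON in quotes. carry_out: Moves the arm, as the interface text tells. Its arguments: {"type":"object","properties":{"plan":{"type":"array"},"gripper":{"type":"number"}},"required":["plan"]}

```bash
mkdir -p pics; python3 - <<'E'
from plant import bot
import cv2,numpy as np
o=bot.get_obs();print({k:np.round(v,3) for k,v in o.items()},bot.grip_point_offset)
for n in("top","side"):
    cv2.imwrite(f"pics/{n}0.png",bot.capture(n)[...,::-1]);m=bot.camera_model(n);print(n,{k:np.round(v,3).tolist() for k,v in m.items()})
E
```

```text
{'time': np.float64(0.0), 'joint_positions': array([ 1.193,  0.343,  1.525,  0.   ,  1.275, -0.146]), 'dq': array([-0.001, -0.001, -0.   , -0.   ,  0.001, -0.001]), 'tau': array([ -0.   , -43.125, -24.422,   0.072,   0.056,  -0.   ]), 'tool_pos': array([120.392, 510.543, 194.749]), 'tcp_rot': array([-3.14, -0.  ,  2.91]), 'contact_force': array([ 0.785, -0.227,  0.406]), 'moment': array([-0.044, -0.05 , -0.002]), 'finger_force': np.float64(0.0), 'grip_width': np.float64(91.93)} 18.8
top {'camera_matrix': [[427.233, 0.0, 252.555], [0.0, 427.233, 189.853], [0.0, 0.0, 1.0]], 'R': [[0.012, -1.0, 0.015], [-0.997, -0.013, -0.079], [0.079, -0.014, -0.997]], 't': [26.377, 581.528, 1012.345]}
side {'camera_matrix': [[483.863, 0.0, 256.44], [0.0, 483.863, 186.103], [0.0, 0.0, 1.0]], 'R': [[0.818, -0.574, -0.021], [-0.35, -0.468, -0.812], [0.456, 0.672, -0.584]], 't': [-435.859, 287.857, 798.426]}
```

View pics/top0.png

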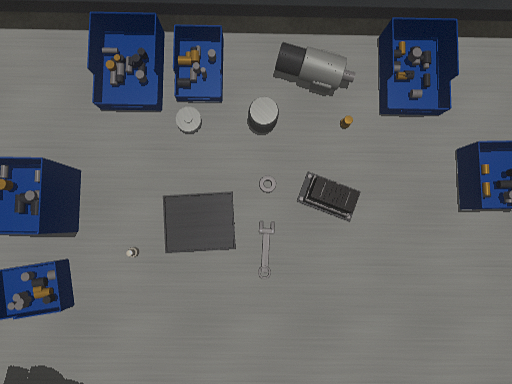

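View pics/side0.png

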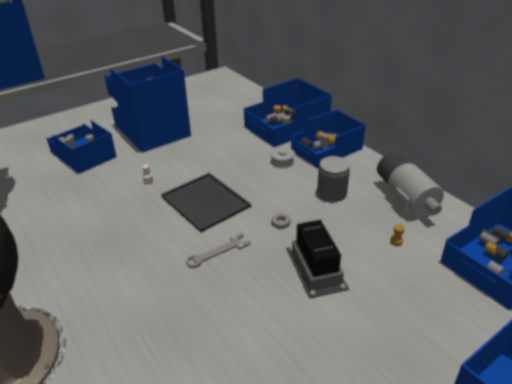

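The top view shows the box near (330,196), the tray near (200,222), the bearing at (267,184) and the spanner at (266,250). Next I'll zoom in on the box.

```bash
cat > h.py <<'E'
from plant import bot
import cv2,numpy as np
def ray(n,uv,z,m=None):
    m=m or bot.camera_model(n);K,R,t=(np.array(m[k],float) for k in("camera_matrix","R","t"))
    c=-R.T@t;d=R.T@np.linalg.inv(K)@[*uv,1.];return c+d*(z-c[2])/d[2]
def proj(n,P,m=None):
    m=m or bot.camera_model(n);K,R,t=(np.array(m[k],float) for k in("camera_matrix","R","t"))
    p=(K@(R@np.atleast_2d(P).T+t[:,None])).T;return p[:,:2]/p[:,2:]
E
python3 - <<'E'
from h import *
a=cv2.imread("pics/top0.png")[165:230,290:370];b=cv2.imread("pics/side0.png")[215:300,280:360]
a=cv2.resize(a,None,fx=5,fy=5,interpolation=3);b=cv2.resize(b,None,fx=5,fy=5,interpolation=3)
c=np.zeros((425,800,3),np.uint8);c[:325,:400]=a;c[:,400:]=b;cv2.imwrite("pics/z0.png",cv2.convertScaleAbs(c,alpha=1.6))
for n,uv,z in(("top",(330,196),40),("side",(318,262),40),("top",(200,222),3),("side",(206,200),3),("top",(267,184),13),("top",(266,222),5),("top",(266,277),5)):print(n,uv,ray(n,uv,z).round())
print([ray("top",p,10).round() for p in((164,195),(232,193),(235,250),(166,252))])
E
```

```text
top (330, 196) [ 568. -151.   40.]
side (318, 262) [ 554. -173.   40.]
top (200, 222) [502. 161.   3.]
side (206, 200) [503. 164.   3.]
top (267, 184) [597.  -1.  13.]
top (266, 222) [504.  -0.   5.]
top (266, 277) [371.  -2.   5.]
[array([567., 250.,  10.]), array([574.,  84.,  10.]), array([435.,  74.,  10.]), array([429., 241.,  10.])]
```

View pics/z0.png

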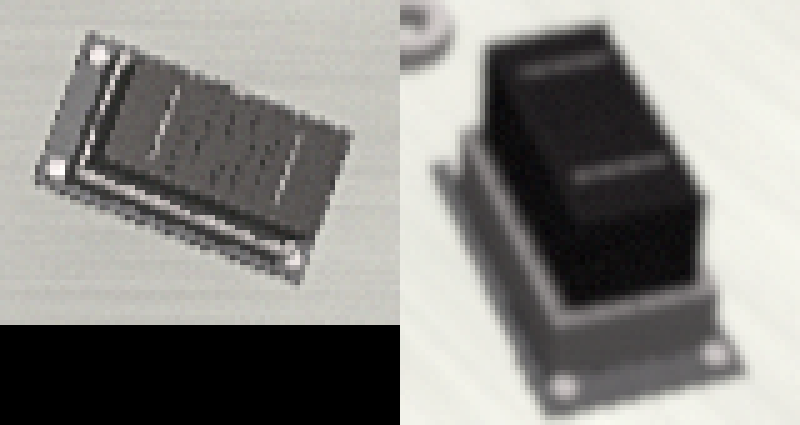

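The tab is on the far (world +x) side, since the near face is plain. The plate corners in the top crop give the pose.

```bash
python3 - <<'E'
from h import *
f=lambda p,z:ray("top",(290+p[0]/5-.4,165+p[1]/5-.4),z)
A,B,C=f((38,182),3),f((300,283),3),f((90,33),3)
print(A.round(1),B.round(1),C.round(1),np.linalg.norm(A-B),np.linalg.norm(A-C),((B+C)/2).round(1))
d=A-B;print(np.arctan2(-d[0],d[1]))
T=[f(p,80) for p in((133,48),(350,133),(310,240),(97,160))];print(np.round(T,1),np.mean(T,0))
E
```

```text
[556.6 -76.9   3. ] [ 508.5 -206.4    3. ] [ 631.  -102.5    3. ] 138.15648946665445 78.67529094139127 [ 569.7 -154.5    3. ]
-0.3557687023563697
[[ 614.7 -111.3   80. ]
 [ 576.8 -211.2   80. ]
 [ 527.5 -192.5   80. ]
 [ 562.8  -94.8   80. ]] [ 570.4621721  -152.41411762   80.        ]
```

Request:
carry_out --plan '[{"tx": 40,"ty": -30,"rz": -0.14},{"tx": 40,"ty": -30,"rz": -0.14},{"tx": 40,"ty": -30,"rz": -0.14},{"tx": 40,"ty": -30,"rz": -0.14},{"tx": 40,"ty": -30,"rz": -0.14},{"tx": 40,"ty": -30,"rz": -0.14},{"tx": 30,"ty": -40,"rz": -0.14},{"tx": 30,"ty": -40,"rz": -0.14},{"tx": 30,"ty": -40,"rz": -0.14},{"tx": 20,"ty": -45,"rz": -0.14},{"tx": 20,"ty": -45,"rz": -0.14},{"tx": 20,"ty": -45,"rz": -0.14}]'

```text
invalid input at $.plan[0]: expected keys tx, ty, tz, rx, ry, rz
```

Request:
carry_out --plan '[{"tx": 40,"ty": -30,"tz": 0,"rx": 0,"ry": 0,"rz": -0.14},{"tx": 40,"ty": -30,"tz": 0,"rx": 0,"ry": 0,"rz": -0.14},{"tx": 40,"ty": -30,"tz": 0,"rx": 0,"ry": 0,"rz": -0.14},{"tx": 40,"ty": -30,"tz": 0,"rx": 0,"ry": 0,"rz": -0.14},{"tx": 40,"ty": -30,"tz": 0,"rx": 0,"ry": 0,"rz": -0.14},{"tx": 40,"ty": -30,"tz": 0,"rx": 0,"ry": 0,"rz": -0.14},{"tx": 30,"ty": -40,"tz": 0,"rx": 0,"ry": 0,"rz": -0.14},{"tx": 30,"ty": -40,"tz": 0,"rx": 0,"ry": 0,"rz": -0.14},{"tx": 30,"ty": -40,"tz": 0,"rx": 0,"ry": 0,"rz": -0.14},{"tx": 20,"ty": -45,"tz": 0,"rx": 0,"ry": 0,"rz": -0.14},{"tx": 20,"ty": -45,"tz": 0,"rx": 0,"ry": 0,"rz": -0.14},{"tx": 20,"ty": -45,"tz": 0,"rx": 0,"ry": 0,"rz": -0.14}]'

```text
time: 1.3
tool_pos: [510.9, 74.0, 195.1]
tcp_rot: [-3.141, 0.0, 1.224]
contact_force: [0.4, 0.1, -0.3]
grip_width: 91.9
finger_force: 0.0
```

Request:
carry_out --plan '[{"tx": 12,"ty": -45,"tz": 0,"rx": 0,"ry": 0,"rz": -0.01},{"tx": 12,"ty": -45,"tz": 0,"rx": 0,"ry": 0,"rz": 0},{"tx": 12,"ty": -45,"tz": 0,"rx": 0,"ry": 0,"rz": 0},{"tx": 12,"ty": -45,"tz": 0,"rx": 0,"ry": 0,"rz": 0},{"tx": 11,"ty": -47,"tz": 0,"rx": 0,"ry": 0,"rz": 0},{"tx": 0,"ty": 0,"tz": 0,"rx": 0,"ry": 0,"rz": 0},{"tx": 0,"ty": 0,"tz": 0,"rx": 0,"ry": 0,"rz": 0}]'

```text
time: 2.0
tool_pos: [569.1, -151.8, 194.5]
tcp_rot: [-3.14, -0.0, 1.217]
contact_force: [-0.5, -0.2, 0.2]
grip_width: 91.7
finger_force: 0.0
```

```bash
python3 - <<'E'
from h import *
o=bot.get_obs();print(o["tool_pos"],o["tcp_rot"])
m=bot.camera_model("wrist");im=bot.capture("wrist")[...,::-1]
np.savez("w1.npz",**{k:np.array(m[k],float) for k in("camera_matrix","R","t")})
cv2.imwrite("pics/w1.png",cv2.resize(cv2.convertScaleAbs(im,alpha=1.5),(768,576),interpolation=3))
E
```

```text
[ 569.14864877 -151.83901523  194.48160613] [-3.13984713e+00 -3.84327481e-04  1.21741438e+00]
```

View pics/w1.png

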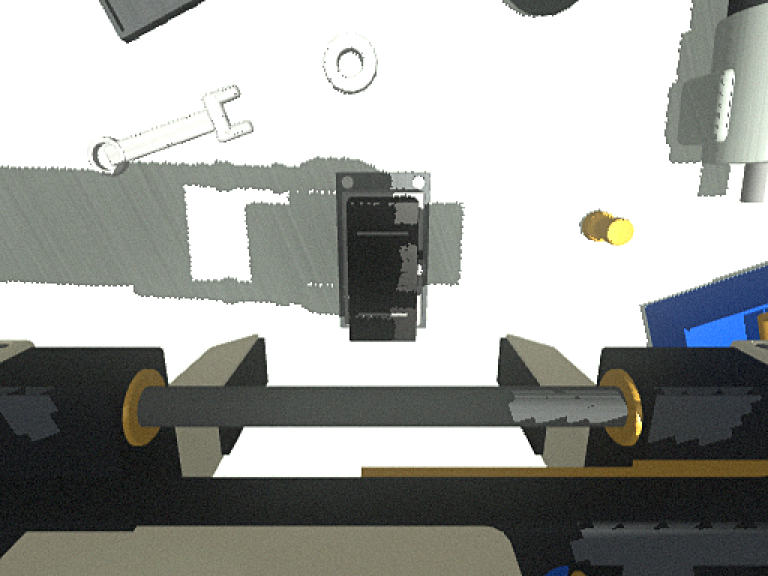

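The wrist view shows the cover top with corners at (347,197), (419,197), (416,340), (349,340). The tab is a light bump at (419,270) on the right edge, and the plate corners are at (337,173), (431,173), (428,327), (340,327).

```bash
python3 - <<'E'
from h import *
m=dict(np.load("w1.npz"))
f=lambda p,z:ray("w",((p[0]+.5)/1.5-.5,(p[1]+.5)/1.5-.5),z,m)
for pts,z in(([(347,197),(419,197),(416,340),(349,340)],80),([(337,173),(431,173),(428,327),(340,327)],3)):
    P=np.array([f(p,z) for p in pts])[:,:2];r=cv2.minAreaRect(P.astype(np.float32))
    print(P.round(1).tolist(),P.mean(0).round(1),r);d=P[0]+P[1]-P[2]-P[3];print("yaw",np.arctan2(-d[0],d[1]))
print("tab",f((420,270),64).round(1))
im=cv2.imread("pics/w1.png")[150:370,310:470];cv2.imwrite("pics/w1c.png",cv2.resize(im,None,fx=2.7,fy=2.7,interpolation=2))
E
```

```text
[[565.4, -93.6], [611.7, -110.7], [575.3, -209.7], [528.0, -192.2]] [ 570.1 -151.5] ((569.8914184570312, -151.45396423339844), (105.49913787841797, 50.39430236816406), 69.75936126708984)
yaw -0.3573146095242062
[[557.0, -75.0], [631.6, -102.6], [584.8, -233.4], [507.7, -205.0]] [ 570.3 -154. ] ((570.3123168945312, -153.98194885253906), (139.05296325683594, 82.2079086303711), 69.75389099121094)
yaw -0.353120510662138
tab [ 595.6 -163.6   64. ]
```

View pics/w1c.png

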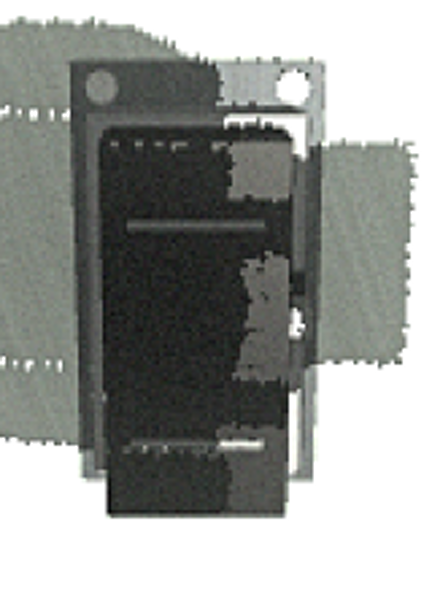

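The measurements agree: box centre about (570,-152.5), angle -0.355 and tool yaw 1.216. I'll descend so the fingertips stop at z≈49, above the strap.

Request:
carry_out --plan '[{"tx": 1,"ty": -1,"tz": -35,"rx": 0,"ry": 0,"rz": 0},{"tx": 0,"ty": 0,"tz": -35,"rx": 0,"ry": 0,"rz": 0},{"tx": 0,"ty": 0,"tz": -35,"rx": 0,"ry": 0,"rz": 0},{"tx": 0,"ty": 0,"tz": -25,"rx": 0,"ry": 0,"rz": 0},{"tx": 0,"ty": 0,"tz": -15,"rx": 0,"ry": 0,"rz": 0},{"tx": 0,"ty": 0,"tz": 0,"rx": 0,"ry": 0,"rz": 0},{"tx": 0,"ty": 0,"tz": 0,"rx": 0,"ry": 0,"rz": 0}]'

```text
time: 2.75
tool_pos: [570.8, -150.8, 51.0]
tcp_rot: [3.141, -0.0, 1.221]
contact_force: [0.1, -0.6, -0.2]
grip_width: 91.5
finger_force: 0.0
```

Request:
carry_out --gripper 0.35 --plan '[{"tx": 0,"ty": 0,"tz": 0,"rx": 0,"ry": 0,"rz": 0},{"tx": 0,"ty": 0,"tz": 0,"rx": 0,"ry": 0,"rz": 0},{"tx": 0,"ty": 0,"tz": 0,"rx": 0,"ry": 0,"rz": 0},{"tx": 0,"ty": 0,"tz": 0,"rx": 0,"ry": 0,"rz": 0},{"tx": 0,"ty": 0,"tz": 0,"rx": 0,"ry": 0,"rz": 0}]'

```text
time: 3.25
tool_pos: [570.7, -152.1, 50.7]
tcp_rot: [3.141, 0.0, 1.22]
contact_force: [0.2, 0.1, -0.3]
grip_width: 60.9
finger_force: 0.0
```

Request:
carry_out --gripper 0.42 --plan '[{"tx": 0,"ty": 0,"tz": -1,"rx": 0,"ry": 0,"rz": 0},{"tx": 0,"ty": 0,"tz": 0,"rx": 0,"ry": 0,"rz": 0},{"tx": 0,"ty": 0,"tz": 0,"rx": 0,"ry": 0,"rz": 0},{"tx": 0,"ty": 0,"tz": 0,"rx": 0,"ry": 0,"rz": 0}]'

```text
time: 3.65
tool_pos: [570.6, -152.0, 49.4]
tcp_rot: [3.142, -0.0, 1.22]
contact_force: [-0.1, -0.3, -0.4]
grip_width: 53.7
finger_force: 0.0
```

Request:
carry_out --gripper 0.46 --plan '[{"tx": 0,"ty": 0,"tz": 0,"rx": 0,"ry": 0,"rz": 0},{"tx": 0,"ty": 0,"tz": 0,"rx": 0,"ry": 0,"rz": 0},{"tx": 0,"ty": 0,"tz": 0,"rx": 0,"ry": 0,"rz": 0},{"tx": 0,"ty": 0,"tz": 0,"rx": 0,"ry": 0,"rz": 0},{"tx": 0,"ty": 0,"tz": 0,"rx": 0,"ry": 0,"rz": 0}]'

```text
time: 4.15
tool_pos: [570.6, -152.0, 49.4]
tcp_rot: [3.142, 0.0, 1.22]
contact_force: [0.1, -0.9, 1.1]
grip_width: 49.5
finger_force: 0.0
```

```bash
python3 - <<'E'
from h import *
im=bot.capture("wrist")[...,::-1];s=bot.capture("side")[...,::-1]
o=bot.get_obs();print(o["grip_width"],o["finger_force"],o["contact_force"],o["tool_pos"])
a=cv2.resize(cv2.convertScaleAbs(im,alpha=1.6),(480,360));b=cv2.resize(cv2.convertScaleAbs(s[200:310,270:370],alpha=1.8),None,fx=3.2,fy=3.2,interpolation=3)
c=np.zeros((360,800,3),np.uint8);c[:,:480]=a;c[:352,480:]=b;cv2.imwrite("pics/g1.png",c)
E
```

```text
49.82617315963737 0.0 [-0.17062883 -0.18983086 -0.94067412] [ 570.61916155 -152.01133864   49.44717177]
```

View pics/g1.png

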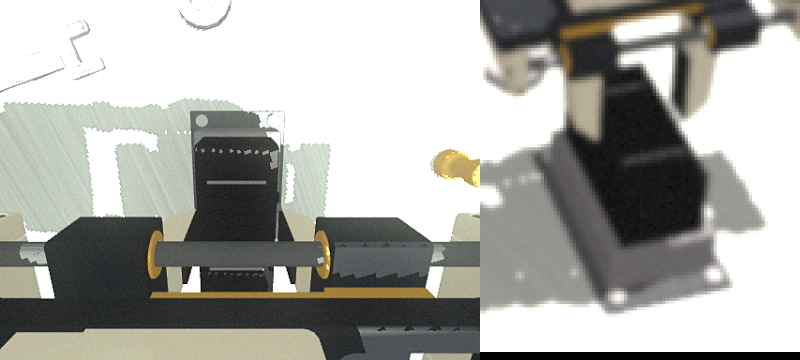

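```bash
python3 - <<'E'
from h import *
b=-.355;X=np.array([np.cos(b),np.sin(b),0]);Y=np.array([-np.sin(b),np.cos(b),0]);c=np.array([570.1,-152.5,0])
Z=np.array([0,0,1])
for n,x,y,z in(("tipL",-25,0,49),("tipR",25,0,49),("topNE",25,52,80),("topNW",-25,52,80),("topSW",-25,-52,80),("topSE",25,-52,80),("botSW",-25,-52,34),("botNW",-25,52,34)):
    p=proj("side",c+x*X+y*Y+z*Z)[0];print(n,p.round(1),"crop",(480+(p[0]-270)*3.2,(p[1]-200)*3.2))
E
```

```text
tipL [305.2 251.3] crop (np.float64(592.732144108753), np.float64(164.15817723287802))
tipR [329.8 246.3] crop (np.float64(671.3873871757836), np.float64(148.27960838618455))
topNE [321.  217.4] crop (np.float64(643.278058886695), np.float64(55.65118067078047))
topNW [296.9 221.9] crop (np.float64(566.2379607061479), np.float64(70.19294007375593))
topSW [315.6 258. ] crop (np.float64(625.9364333797969), np.float64(185.56828208733842))
topSE [341.7 252.6] crop (np.float64(709.5436552339664), np.float64(168.377053722052))
botSW [314.3 276.1] crop (np.float64(621.9164140514893), np.float64(243.54867108860526))
botNW [296.3 239.5] crop (np.float64(564.2054710368944), np.float64(126.4716447589155))
```

```bash
python3 - <<'E'
from h import *
b=-.355;X=np.array([np.cos(b),np.sin(b),0]);Y=np.array([-np.sin(b),np.cos(b),0]);c=np.array([570.1,-152.5,0]);Z=np.array([0,0,1])
W=lambda x,y,z:c+x*X+y*Y+z*Z
o=bot.get_obs();print(o["tool_pos"],o["joint_positions"])
out=np.zeros((600,800,3),np.uint8)
def panel(n,u0,v0,w,h,s,ox):
    im=cv2.convertScaleAbs(bot.capture(n)[v0:v0+h,u0:u0+w,::-1],alpha=1.8);im=cv2.resize(im,None,fx=s,fy=s,interpolation=2)
    for q,col in(([W(x,y,80) for x,y in((25,52),(25,-52),(-25,-52),(-25,52))],(0,255,0)),([W(x,y,49) for x,y in((-25,9.5),(-25,-9.5),(-37,-9.5),(-37,9.5))],(0,0,255)),([W(x,y,49) for x,y in((25,9.5),(25,-9.5),(37,-9.5),(37,9.5))],(255,0,255))):
        p=(proj(n,np.array(q))-[u0,v0]+.5)*s;cv2.polylines(im,[p.astype(int)],True,col,1)
    out[:im.shape[0],ox:ox+im.shape[1]]=im
panel("side",275,190,80,110,5,0);panel("wrist",130,90,260,200,1.5,405)
cv2.imwrite("pics/g2.png",out)
E
```

```text
[ 570.61916155 -152.01133864   49.44717177] [-3.90085199e-01  6.05286892e-01  1.52316803e+00 -1.34291362e-05
  1.01299735e+00 -3.90784287e-02]
```

View pics/g2.png

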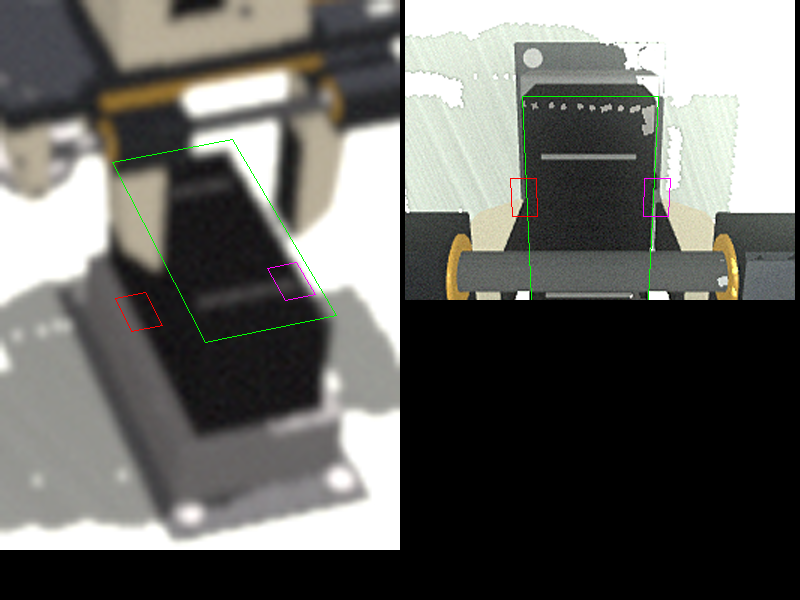

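```bash
python3 - <<'E'
from h import *
m=dict(np.load("w1.npz"));b=1.2174-np.pi/2;X=np.array([np.cos(b),np.sin(b),0]);Y=np.array([-np.sin(b),np.cos(b),0])
c=np.array([569.1,-151.8,194.5])
for dz in(0,10,20,30):
  print(dz,((proj("w",np.array([c+x*X+y*Y+[0,0,dz] for x,y in((-46,9.5),(-46,-9.5),(46,9.5),(46,-9.5))]),m)+.5)*1.5).round().tolist())
# fingertip tri: observed side px now
b=-.355;X=np.array([np.cos(b),np.sin(b),0]);Y=np.array([-np.sin(b),np.cos(b),0]);c=np.array([570.6,-152,49.4])
for dz in(0,10,20):
  print(dz,((proj("side",np.array([c+x*X+y*Y+[0,0,dz] for x,y in((-25,9.5),(-25,-9.5),(25,9.5),(25,-9.5))]))-[275,190]+.5)*5).round().tolist())
m=bot.camera_model("wrist");print(-np.array(m["R"]).T@m["t"],np.array(m["R"]).round(2).tolist())
E
```

```text
0 [[281.0, 312.0], [284.0, 350.0], [481.0, 312.0], [479.0, 350.0]]
10 [[276.0, 320.0], [279.0, 359.0], [486.0, 320.0], [483.0, 360.0]]
20 [[270.0, 328.0], [274.0, 369.0], [491.0, 328.0], [488.0, 370.0]]
30 [[264.0, 337.0], [268.0, 381.0], [498.0, 337.0], [494.0, 381.0]]
0 [[146.0, 291.0], [162.0, 324.0], [268.0, 266.0], [286.0, 299.0]]
10 [[147.0, 271.0], [163.0, 304.0], [269.0, 247.0], [288.0, 279.0]]
20 [[147.0, 252.0], [164.0, 285.0], [271.0, 227.0], [290.0, 260.0]]
[597.02065516 -82.14355487 239.24507837] [[0.94, -0.34, -0.0], [-0.33, -0.9, 0.28], [-0.1, -0.26, -0.96]]
```

Both views put the real fingertips about 27 mm higher than the reported TCP, and there was no tab contact, which agrees. I'll open the gripper, go lower and check again.

Request:
carry_out --gripper 0.05 --plan '[{"tx": 0,"ty": 0,"tz": 0,"rx": 0,"ry": 0,"rz": 0},{"tx": 0,"ty": 0,"tz": 0,"rx": 0,"ry": 0,"rz": 0},{"tx": 0,"ty": 0,"tz": 0,"rx": 0,"ry": 0,"rz": 0},{"tx": 0,"ty": 0,"tz": 0,"rx": 0,"ry": 0,"rz": 0},{"tx": 0,"ty": 0,"tz": -8,"rx": 0,"ry": 0,"rz": 0},{"tx": 0,"ty": 0,"tz": -8,"rx": 0,"ry": 0,"rz": 0},{"tx": 0,"ty": 0,"tz": -8,"rx": 0,"ry": 0,"rz": 0},{"tx": 0,"ty": 0,"tz": 0,"rx": 0,"ry": 0,"rz": 0},{"tx": 0,"ty": 0,"tz": 0,"rx": 0,"ry": 0,"rz": 0}]'

```text
time: 5.25
tool_pos: [570.4, -152.0, 25.0]
tcp_rot: [-3.141, -0.0, 1.22]
contact_force: [-0.3, -0.1, -0.1]
grip_width: 87.6
finger_force: 0.0
```

```bash
python3 - <<'E'
from h import *
b=-.355;X=np.array([np.cos(b),np.sin(b),0]);Y=np.array([-np.sin(b),np.cos(b),0]);o=bot.get_obs();c=np.array(o["tool_pos"]);print(c,o["grip_width"]);g=o["grip_width"]/2
out=np.zeros((600,800,3),np.uint8)
def panel(n,u0,v0,w,h,s,ox):
    im=cv2.convertScaleAbs(bot.capture(n)[v0:v0+h,u0:u0+w,::-1],alpha=2.2);im=cv2.resize(im,None,fx=s,fy=s,interpolation=2)
    for dz,col in((0,(0,0,255)),(27,(0,255,0))):
      for sg in(-1,1):
        p=(proj(n,np.array([c+sg*g*X+y*Y+[0,0,dz] for y in(9.5,-9.5)]))-[u0,v0]+.5)*s;cv2.polylines(im,[p.astype(int)],True,col,1)
    out[:im.shape[0],ox:ox+im.shape[1]]=im
panel("side",270,195,80,110,5,0);panel("wrist",100,120,300,200,1.3,405)
cv2.imwrite("pics/g3.png",out)
E
```

```text
[ 570.36239047 -151.95208589   24.95031884] 87.59081412239885
```

View pics/g3.png

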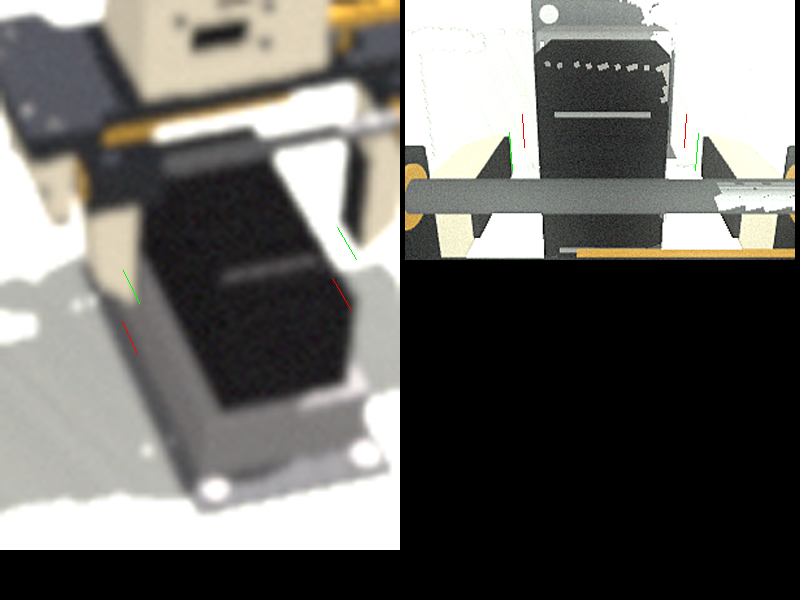

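The tips are at about 28 mm above the reported TCP, so real z≈53. I'll go 3 mm lower and close in stages, watching for tab contact near 64 mm width.

Request:
carry_out --gripper 0.34 --plan '[{"tx": 0,"ty": 0,"tz": -3,"rx": 0,"ry": 0,"rz": 0},{"tx": 0,"ty": 0,"tz": 0,"rx": 0,"ry": 0,"rz": 0},{"tx": 0,"ty": 0,"tz": 0,"rx": 0,"ry": 0,"rz": 0},{"tx": 0,"ty": 0,"tz": 0,"rx": 0,"ry": 0,"rz": 0},{"tx": 0,"ty": 0,"tz": 0,"rx": 0,"ry": 0,"rz": 0},{"tx": 0,"ty": 0,"tz": 0,"rx": 0,"ry": 0,"rz": 0}]'

```text
time: 5.95
tool_pos: [571.0, -152.2, 22.6]
tcp_rot: [3.14, 0.0, 1.22]
contact_force: [1.5, -1.0, -0.4]
grip_width: 61.0
finger_force: 0.8
```

Request:
carry_out --gripper 0.41 --plan '[{"tx": 0,"ty": 0,"tz": 0,"rx": 0,"ry": 0,"rz": 0},{"tx": 0,"ty": 0,"tz": 0,"rx": 0,"ry": 0,"rz": 0},{"tx": 0,"ty": 0,"tz": 0,"rx": 0,"ry": 0,"rz": 0},{"tx": 0,"ty": 0,"tz": 0,"rx": 0,"ry": 0,"rz": 0}]'

```text
time: 6.35
tool_pos: [571.3, -152.3, 22.7]
tcp_rot: [3.14, 0.0, 1.22]
contact_force: [4.7, -0.3, -1.9]
grip_width: 54.2
finger_force: 3.0
```

Tab contact is confirmed.

Request:
carry_out --gripper 0.46 --plan '[{"tx": 0,"ty": 0,"tz": 0,"rx": 0,"ry": 0,"rz": 0},{"tx": 0,"ty": 0,"tz": 0,"rx": 0,"ry": 0,"rz": 0},{"tx": 0,"ty": 0,"tz": 0,"rx": 0,"ry": 0,"rz": 0},{"tx": 0,"ty": 0,"tz": 0,"rx": 0,"ry": 0,"rz": 0}]'

```text
time: 6.75
tool_pos: [570.4, -151.9, 22.7]
tcp_rot: [-3.141, 0.0, 1.22]
contact_force: [0.2, 0.2, 4.2]
grip_width: 49.8
finger_force: 25.0
```

Request:
carry_out --gripper 0.48 --plan '[{"tx": 0,"ty": 0,"tz": 0,"rx": 0,"ry": 0,"rz": 0},{"tx": 0,"ty": 0,"tz": 0,"rx": 0,"ry": 0,"rz": 0},{"tx": 0,"ty": 0,"tz": 0,"rx": 0,"ry": 0,"rz": 0},{"tx": 0,"ty": 0,"tz": 0,"rx": 0,"ry": 0,"rz": 0}]'

```text
time: 7.15
tool_pos: [570.4, -151.9, 22.7]
tcp_rot: [-3.141, 0.0, 1.22]
contact_force: [-0.5, -1.3, 5.1]
grip_width: 49.6
finger_force: 30.0
```

Request:
carry_out --gripper 0.46 --plan '[{"tx": 0,"ty": 0,"tz": 0,"rx": 0,"ry": 0,"rz": 0},{"tx": 0,"ty": 0,"tz": 1,"rx": 0,"ry": 0,"rz": 0},{"tx": 0,"ty": 0,"tz": 1,"rx": 0,"ry": 0,"rz": 0}]'

```text
time: 7.45
tool_pos: [570.5, -152.0, 23.1]
tcp_rot: [-3.141, -0.0, 1.22]
contact_force: [6.0, -2.8, -12.5]
grip_width: 49.8
finger_force: 25.0
```

Request:
carry_out --plan '[{"tx": 0,"ty": 0,"tz": 1,"rx": 0,"ry": 0,"rz": 0},{"tx": 0,"ty": 0,"tz": 1,"rx": 0,"ry": 0,"rz": 0}]'

```text
time: 7.65
tool_pos: [570.7, -152.1, 24.8]
tcp_rot: [-3.141, -0.0, 1.22]
contact_force: [7.6, -2.1, -11.1]
grip_width: 50.1
finger_force: 24.9
```

Request:
carry_out --plan '[{"tx": 0,"ty": 0,"tz": 1.5,"rx": 0,"ry": 0,"rz": 0},{"tx": 0,"ty": 0,"tz": 1.5,"rx": 0,"ry": 0,"rz": 0},{"tx": 0,"ty": 0,"tz": 1.5,"rx": 0,"ry": 0,"rz": 0},{"tx": 0,"ty": 0,"tz": 0,"rx": 0,"ry": 0,"rz": 0}]'

```text
time: 8.05
tool_pos: [571.0, -152.2, 29.9]
tcp_rot: [3.141, -0.0, 1.22]
contact_force: [6.2, -1.5, -6.7]
grip_width: 49.9
finger_force: 24.8
```

Request:
carry_out --plan '[{"tx": 0,"ty": 0,"tz": 2,"rx": 0,"ry": 0,"rz": 0},{"tx": 0,"ty": 0,"tz": 3,"rx": 0,"ry": 0,"rz": 0},{"tx": 0,"ty": 0,"tz": 4,"rx": 0,"ry": 0,"rz": 0},{"tx": 0,"ty": 0,"tz": 5,"rx": 0,"ry": 0,"rz": 0},{"tx": 0,"ty": 0,"tz": 6,"rx": 0,"ry": 0,"rz": 0},{"tx": 0,"ty": 0,"tz": 0,"rx": 0,"ry": 0,"rz": 0}]'

```text
time: 8.65
tool_pos: [570.2, -151.8, 51.3]
tcp_rot: [-3.141, -0.0, 1.22]
contact_force: [-0.2, -0.1, -1.2]
grip_width: 50.0
finger_force: 23.1
```

The cover is held and free at about 1.2 N weight. I'll lift it clear, then carry it to the tray at (501.5,162), turning +0.41.

Request:
carry_out --plan '[{"tx": 0,"ty": 0,"tz": 15,"rx": 0,"ry": 0,"rz": 0},{"tx": 0,"ty": 0,"tz": 25,"rx": 0,"ry": 0,"rz": 0},{"tx": 0,"ty": 0,"tz": 25,"rx": 0,"ry": 0,"rz": 0},{"tx": 0,"ty": 0,"tz": 15,"rx": 0,"ry": 0,"rz": 0},{"tx": -5,"ty": 20,"tz": 0,"rx": 0,"ry": 0,"rz": 0.04},{"tx": -8,"ty": 35,"tz": 0,"rx": 0,"ry": 0,"rz": 0.05},{"tx": -8,"ty": 35,"tz": 0,"rx": 0,"ry": 0,"rz": 0.05},{"tx": -8,"ty": 35,"tz": 0,"rx": 0,"ry": 0,"rz": 0.05},{"tx": -8,"ty": 35,"tz": 0,"rx": 0,"ry": 0,"rz": 0.05},{"tx": -8,"ty": 35,"tz": 0,"rx": 0,"ry": 0,"rz": 0.05},{"tx": -8,"ty": 35,"tz": 0,"rx": 0,"ry": 0,"rz": 0.05},{"tx": -8,"ty": 35,"tz": 0,"rx": 0,"ry": 0,"rz": 0.05}]'

```text
time: 9.85
tool_pos: [507.0, 115.1, 129.7]
tcp_rot: [-3.138, -0.0, 1.614]
contact_force: [0.3, 0.7, -0.9]
grip_width: 49.8
finger_force: 23.1
```

Request:
carry_out --plan '[{"tx": -4,"ty": 30,"tz": 0,"rx": 0,"ry": 0,"rz": 0.02},{"tx": -4,"ty": 19,"tz": 0,"rx": 0,"ry": 0,"rz": 0},{"tx": 0,"ty": 0,"tz": -25,"rx": 0,"ry": 0,"rz": 0},{"tx": 0,"ty": 0,"tz": -35,"rx": 0,"ry": 0,"rz": 0},{"tx": 0,"ty": 0,"tz": -35,"rx": 0,"ry": 0,"rz": 0},{"tx": 0,"ty": 0,"tz": -20,"rx": 0,"ry": 0,"rz": 0},{"tx": 0,"ty": 0,"tz": -10,"rx": 0,"ry": 0,"rz": 0},{"tx": 0,"ty": 0,"tz": 0,"rx": 0,"ry": 0,"rz": 0},{"tx": 0,"ty": 0,"tz": 0,"rx": 0,"ry": 0,"rz": 0}]'

```text
time: 10.75
tool_pos: [501.6, 162.3, 6.4]
tcp_rot: [3.141, -0.0, 1.63]
contact_force: [0.2, 0.4, -0.5]
grip_width: 49.8
finger_force: 23.1
```

Request:
carry_out --plan '[{"tx": 0,"ty": 0,"tz": -6,"rx": 0,"ry": 0,"rz": 0},{"tx": 0,"ty": 0,"tz": -3,"rx": 0,"ry": 0,"rz": 0},{"tx": 0,"ty": 0,"tz": -2,"rx": 0,"ry": 0,"rz": 0},{"tx": 0,"ty": 0,"tz": -1,"rx": 0,"ry": 0,"rz": 0},{"tx": 0,"ty": 0,"tz": 0,"rx": 0,"ry": 0,"rz": 0}]'

```text
time: 11.25
tool_pos: [501.6, 161.9, -6.1]
tcp_rot: [3.142, 0.0, 1.63]
contact_force: [0.4, 0.0, -0.9]
grip_width: 49.9
finger_force: 23.1
```

Request:
carry_out --plan '[{"tx": 0,"ty": 0,"tz": -1,"rx": 0,"ry": 0,"rz": 0},{"tx": 0,"ty": 0,"tz": -1,"rx": 0,"ry": 0,"rz": 0},{"tx": 0,"ty": 0,"tz": 0,"rx": 0,"ry": 0,"rz": 0}]'

```text
time: 11.55
tool_pos: [501.5, 162.0, -8.2]
tcp_rot: [-3.141, 0.0, 1.63]
contact_force: [0.0, 0.2, -0.2]
grip_width: 49.9
finger_force: 23.1
```

Request:
carry_out --plan '[{"tx": 0,"ty": 0,"tz": -0.5,"rx": 0,"ry": 0,"rz": 0},{"tx": 0,"ty": 0,"tz": -0.5,"rx": 0,"ry": 0,"rz": 0},{"tx": 0,"ty": 0,"tz": 0,"rx": 0,"ry": 0,"rz": 0}]'

```text
time: 11.85
tool_pos: [501.6, 162.0, -8.3]
tcp_rot: [3.141, 0.0, 1.63]
contact_force: [-1.1, -1.3, 7.3]
grip_width: 49.7
finger_force: 23.2
```

The cover is on the tray floor: 7 N, at the predicted height. Release, with a side picture first to confirm.

Request:
carry_out --gripper 0.3 --plan '[{"tx": 0,"ty": 0,"tz": 0,"rx": 0,"ry": 0,"rz": 0},{"tx": 0,"ty": 0,"tz": 0,"rx": 0,"ry": 0,"rz": 0},{"tx": 0,"ty": 0,"tz": 0,"rx": 0,"ry": 0,"rz": 0},{"tx": 0,"ty": 0,"tz": 0,"rx": 0,"ry": 0,"rz": 0}]'

```text
time: 12.25
tool_pos: [501.6, 162.0, -9.2]
tcp_rot: [-3.142, 0.0, 1.63]
contact_force: [0.1, 0.4, -0.2]
grip_width: 64.4
finger_force: 0.0
```

Request:
carry_out --gripper 0.1 --plan '[{"tx": 0,"ty": 0,"tz": 0,"rx": 0,"ry": 0,"rz": 0},{"tx": 0,"ty": 0,"tz": 0,"rx": 0,"ry": 0,"rz": 0},{"tx": 0,"ty": 0,"tz": 10,"rx": 0,"ry": 0,"rz": 0},{"tx": 0,"ty": 0,"tz": 20,"rx": 0,"ry": 0,"rz": 0},{"tx": 0,"ty": 0,"tz": 30,"rx": 0,"ry": 0,"rz": 0},{"tx": 0,"ty": 0,"tz": 40,"rx": 0,"ry": 0,"rz": 0},{"tx": 0,"ty": 0,"tz": 40,"rx": 0,"ry": 0,"rz": 0},{"tx": 0,"ty": 0,"tz": 0,"rx": 0,"ry": 0,"rz": 0}]'

```text
time: 13.05
tool_pos: [505.0, 162.6, 137.2]
tcp_rot: [3.13, -0.001, 1.63]
contact_force: [1.7, -0.1, 0.2]
grip_width: 82.5
finger_force: 0.0
```

Request:
carry_out --gripper 1.0 --plan '[{"tx": 7,"ty": -39,"tz": 0,"rx": 0,"ry": 0,"rz": -0.05},{"tx": 7,"ty": -40,"tz": 0,"rx": 0,"ry": 0,"rz": -0.05},{"tx": 7,"ty": -40,"tz": 0,"rx": 0,"ry": 0,"rz": -0.05},{"tx": 7,"ty": -40,"tz": 0,"rx": 0,"ry": 0,"rz": -0.05},{"tx": 7,"ty": -40,"tz": 0,"rx": 0,"ry": 0,"rz": -0.05},{"tx": 7,"ty": -40,"tz": 0,"rx": 0,"ry": 0,"rz": -0.05},{"tx": 7,"ty": -40,"tz": 0,"rx": 0,"ry": 0,"rz": -0.05},{"tx": 7,"ty": -40,"tz": 0,"rx": 0,"ry": 0,"rz": -0.05},{"tx": 4,"ty": -20,"tz": 0,"rx": 0,"ry": 0,"rz": -0.01},{"tx": 0,"ty": 0,"tz": -30,"rx": 0,"ry": 0,"rz": 0},{"tx": 0,"ty": 0,"tz": 0,"rx": 0,"ry": 0,"rz": 0},{"tx": 0,"ty": 0,"tz": 0,"rx": 0,"ry": 0,"rz": 0}]'

```text
time: 14.25
tool_pos: [561.0, -176.0, 100.7]
tcp_rot: [-3.139, -0.0, 1.221]
contact_force: [-0.1, 0.1, 0.4]
grip_width: 0.3
finger_force: 0.0
```

```bash
python3 - <<'E'
from h import *
o=bot.get_obs();print(o["tool_pos"],o["tcp_rot"],o["grip_width"])
b=-.355;X=np.array([np.cos(b),np.sin(b),0]);Y=np.array([-np.sin(b),np.cos(b),0]);c=np.array([570.1,-152.5,0])
out=np.zeros((600,800,3),np.uint8)
def panel(n,u0,v0,w,h,s,ox,oy):
    im=cv2.convertScaleAbs(bot.capture(n)[v0:v0+h,u0:u0+w,::-1],alpha=1.8);im=cv2.resize(im,None,fx=s,fy=s,interpolation=2)
    p=(proj(n,np.array([c+x*X+(-26+y)*Y+[0,0,70] for x,y in((14,14),(14,-14),(-14,-14),(-14,14))]))-[u0,v0]+.5)*s;cv2.polylines(im,[p.astype(int)],True,(0,255,0),1)
    p=(proj(n,np.array([o["tool_pos"]+[0,0,28]]))-[u0,v0]+.5)*s;cv2.circle(im,tuple(p[0].astype(int)),3,(0,0,255),-1)
    out[oy:oy+im.shape[0],ox:ox+im.shape[1]]=im
panel("side",140,140,220,170,1.9,0,0);panel("wrist",100,50,300,280,1.25,420,0);panel("top",150,150,240,110,1.6,0,360);panel("side",275,190,80,75,3.2,420,360)
cv2.imwrite("pics/r1.png",out)
E
```

```text
[ 561.0483463  -176.0197092   100.72431969] [-3.13947897e+00 -4.39634546e-04  1.22081923e+00] 0.340913324955592
```

View pics/r1.png

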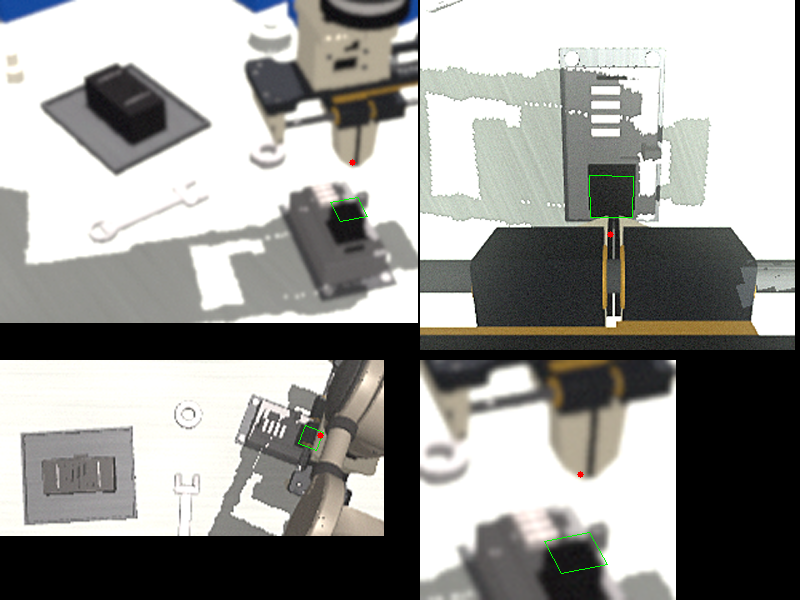

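The cover lies flat in the tray, and the relay (green square) and fingertip (red dot) match the model. Now lower onto the relay.

Request:
carry_out --plan '[{"tx": 0,"ty": -1,"tz": -20,"rx": 0,"ry": 0,"rz": 0},{"tx": 0,"ty": 0,"tz": -20,"rx": 0,"ry": 0,"rz": 0},{"tx": 0,"ty": 0,"tz": -10,"rx": 0,"ry": 0,"rz": 0},{"tx": 0,"ty": 0,"tz": -3,"rx": 0,"ry": 0,"rz": 0},{"tx": 0,"ty": 0,"tz": 0,"rx": 0,"ry": 0,"rz": 0}]'

```text
time: 14.95
tool_pos: [561.9, -177.9, 48.3]
tcp_rot: [3.141, -0.0, 1.22]
contact_force: [0.7, 0.3, 0.2]
grip_width: 0.1
finger_force: 0.0
```

Request:
carry_out --plan '[{"tx": 0,"ty": 0,"tz": -1,"rx": 0,"ry": 0,"rz": 0},{"tx": 0,"ty": 0,"tz": -1,"rx": 0,"ry": 0,"rz": 0},{"tx": 0,"ty": 0,"tz": -1,"rx": 0,"ry": 0,"rz": 0},{"tx": 0,"ty": 0,"tz": 0,"rx": 0,"ry": 0,"rz": 0}]'

```text
time: 15.35
tool_pos: [561.6, -178.1, 45.1]
tcp_rot: [3.141, 0.0, 1.22]
contact_force: [0.3, 0.3, 0.6]
grip_width: -0.0
finger_force: 0.0
```

Request:
carry_out --plan '[{"tx": 0,"ty": 0,"tz": -1,"rx": 0,"ry": 0,"rz": 0},{"tx": 0,"ty": 0,"tz": -1,"rx": 0,"ry": 0,"rz": 0},{"tx": 0,"ty": 0,"tz": 0,"rx": 0,"ry": 0,"rz": 0}]'

```text
time: 15.65
tool_pos: [561.5, -178.0, 42.7]
tcp_rot: [-3.141, -0.0, 1.22]
contact_force: [1.0, -0.4, 0.0]
grip_width: 0.7
finger_force: 0.0
```

Request:
carry_out --plan '[{"tx": 0,"ty": 0,"tz": -1,"rx": 0,"ry": 0,"rz": 0},{"tx": 0,"ty": 0,"tz": -1,"rx": 0,"ry": 0,"rz": 0},{"tx": 0,"ty": 0,"tz": 0,"rx": 0,"ry": 0,"rz": 0}]'

```text
time: 15.95
tool_pos: [561.5, -178.0, 40.8]
tcp_rot: [-3.141, -0.0, 1.22]
contact_force: [0.1, -0.0, 0.0]
grip_width: 0.4
finger_force: 0.0
```

Request:
carry_out --plan '[{"tx": 0,"ty": 0,"tz": -1,"rx": 0,"ry": 0,"rz": 0},{"tx": 0,"ty": 0,"tz": 0,"rx": 0,"ry": 0,"rz": 0}]'

```text
time: 16.15
tool_pos: [561.5, -178.0, 39.8]
tcp_rot: [-3.141, -0.0, 1.22]
contact_force: [-1.0, -1.2, 0.5]
grip_width: 0.4
finger_force: 0.0
```

Request:
carry_out --plan '[{"tx": 0,"ty": 0,"tz": -1,"rx": 0,"ry": 0,"rz": 0},{"tx": 0,"ty": 0,"tz": -1,"rx": 0,"ry": 0,"rz": 0},{"tx": 0,"ty": 0,"tz": 0,"rx": 0,"ry": 0,"rz": 0}]'

```text
time: 16.45
tool_pos: [561.7, -178.1, 38.4]
tcp_rot: [3.141, 0.0, 1.22]
contact_force: [-1.7, -0.5, 4.1]
grip_width: 0.6
finger_force: 2.0
```

Request:
carry_out --plan '[{"tx": 0,"ty": 0,"tz": -1,"rx": 0,"ry": 0,"rz": 0},{"tx": 0,"ty": 0,"tz": 0,"rx": 0,"ry": 0,"rz": 0}]'

```text
time: 16.65
tool_pos: [561.7, -178.0, 37.4]
tcp_rot: [3.141, 0.0, 1.22]
contact_force: [-0.8, 0.4, 4.4]
grip_width: 0.3
finger_force: 2.4
```

Request:
carry_out --plan '[{"tx": 0,"ty": 0,"tz": -1,"rx": 0,"ry": 0,"rz": 0},{"tx": 0,"ty": 0,"tz": 0,"rx": 0,"ry": 0,"rz": 0}]'

```text
time: 16.85
tool_pos: [561.7, -178.1, 36.5]
tcp_rot: [3.141, 0.0, 1.22]
contact_force: [-0.9, -0.2, 4.9]
grip_width: 0.4
finger_force: 2.4
```

The relay is sliding down at about 5 N.

Request:
carry_out --plan '[{"tx": 0,"ty": 0,"tz": -1,"rx": 0,"ry": 0,"rz": 0},{"tx": 0,"ty": 0,"tz": -1,"rx": 0,"ry": 0,"rz": 0},{"tx": 0,"ty": 0,"tz": 0,"rx": 0,"ry": 0,"rz": 0}]'

```text
time: 17.15
tool_pos: [561.7, -178.1, 34.4]
tcp_rot: [3.141, 0.0, 1.22]
contact_force: [-1.2, 0.4, 4.9]
grip_width: 0.6
finger_force: 2.4
```

Request:
carry_out --plan '[{"tx": 0,"ty": 0,"tz": -1,"rx": 0,"ry": 0,"rz": 0},{"tx": 0,"ty": 0,"tz": 0,"rx": 0,"ry": 0,"rz": 0}]'

```text
time: 17.35
tool_pos: [561.7, -178.1, 33.4]
tcp_rot: [3.141, 0.0, 1.22]
contact_force: [-2.3, -0.2, 5.9]
grip_width: 0.5
finger_force: 2.4
```

Request:
carry_out --plan '[{"tx": 0,"ty": 0,"tz": -0.7,"rx": 0,"ry": 0,"rz": 0},{"tx": 0,"ty": 0,"tz": 0,"rx": 0,"ry": 0,"rz": 0}]'

```text
time: 17.55
tool_pos: [561.7, -178.1, 32.9]
tcp_rot: [3.141, 0.0, 1.22]
contact_force: [-2.4, 0.4, 6.5]
grip_width: 0.5
finger_force: 3.3
```

Request:
carry_out --plan '[{"tx": 0,"ty": 0,"tz": -0.5,"rx": 0,"ry": 0,"rz": 0},{"tx": 0,"ty": 0,"tz": 0,"rx": 0,"ry": 0,"rz": 0}]'

```text
time: 17.75
tool_pos: [561.8, -178.1, 32.9]
tcp_rot: [3.141, 0.0, 1.22]
contact_force: [-3.4, 1.1, 9.6]
grip_width: 0.3
finger_force: 4.9
```

Request:
carry_out --plan '[{"tx": 0,"ty": 0,"tz": -0.5,"rx": 0,"ry": 0,"rz": 0},{"tx": 0,"ty": 0,"tz": 0,"rx": 0,"ry": 0,"rz": 0}]'

```text
time: 17.95
tool_pos: [561.8, -178.1, 32.9]
tcp_rot: [3.14, 0.0, 1.22]
contact_force: [-3.7, 0.9, 12.8]
grip_width: 0.7
finger_force: 6.5
```

It reached the hard stop: z no longer moves and the force is rising. Travel was about 6 mm, so the relay is home. Retreat.

Request:
carry_out --plan '[{"tx": 0,"ty": 0,"tz": 5,"rx": 0,"ry": 0,"rz": 0},{"tx": 0,"ty": 0,"tz": 20,"rx": 0,"ry": 0,"rz": 0},{"tx": 0,"ty": 0,"tz": 30,"rx": 0,"ry": 0,"rz": 0},{"tx": 0,"ty": 0,"tz": 40,"rx": 0,"ry": 0,"rz": 0},{"tx": 0,"ty": 0,"tz": 30,"rx": 0,"ry": 0,"rz": 0},{"tx": 0,"ty": 0,"tz": 0,"rx": 0,"ry": 0,"rz": 0},{"tx": 0,"ty": 0,"tz": 0,"rx": 0,"ry": 0,"rz": 0}]'

```text
time: 18.65
tool_pos: [561.7, -178.0, 156.4]
tcp_rot: [3.141, 0.0, 1.22]
contact_force: [-0.6, 0.4, -0.1]
grip_width: 0.3
finger_force: 0.0
```

```bash
python3 - <<'E'
from h import *
out=np.zeros((450,800,3),np.uint8)
s=bot.capture("side")[190:290,270:370,::-1];w=bot.capture("wrist")[...,::-1]
out[:400,:400]=cv2.resize(cv2.convertScaleAbs(s,alpha=2),(400,400),interpolation=2);out[:300,400:]=cv2.resize(cv2.convertScaleAbs(w,alpha=1.5),(400,300))
cv2.imwrite("pics/end.png",out)
E
```

```text
(no output)
```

View pics/end.png

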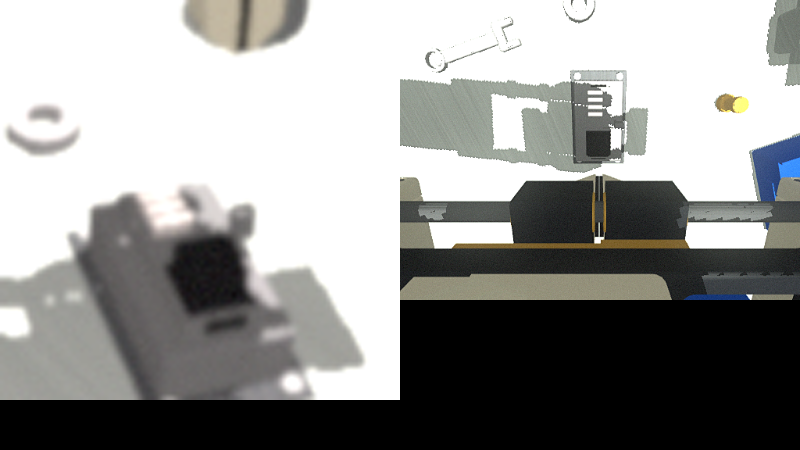

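The relay sits lower in the deck (side crop near (205,270)), the tab has sprung out at (240,220), and the robot is clear of everything. Handing in.

```bash
python3 -c "
from plant import bot
print(bot.close_job())"
```

```text
the job is handed in; nothing more can be done
None
```

I handed the job in at about 19 s; no verdict came back. The cover came off with the tab pressed and lies flat in the tray, the relay is pressed to its stop, the tab has sprung back out, and the arm is clear of everything.

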